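# Turn round the pen tray that was put in backwards

## Task

On the desk is a low white riser with two bays; the blue pen tray was pushed into one of them the wrong way round, so its plain end sticks out. Take it out, turn it round and slide it back fully home into the same bay, upright, with its yellow pull outwards, and let go. Leave the grey tray in the other bay, the ornaments on the riser and the other things on the desk as they are.

Things in the scene. Friction and masses are not known exactly. Their poses are not given: they have to be found in the camera images.
- riser: Low white riser fixed to the desk: board 340 (y) x 150 (x) x 12 mm, underside 42, top 54 mm above the desk, on upright walls. Origin on the desk surface, 70 mm behind the front edge; +x is the push-in direction, its front (x = -70 mm) faces the robot. Under it two tray bays, centred at y = +41.5 and -41.5 mm, between walls 16 mm thick with half-round noses; two narrow outer cubbies are not used.
- bay_left (a point): Mouth of the riser's left bay: on the desk, at the middle of the opening (riser frame: -70, +41.5, 0 mm). The bay is 67 mm wide and 42 mm high, has no floor (the tray slides on the desk) and is closed by a stop 132 mm behind the mouth.
- bay_right (a point): Mouth of the riser's right bay: on the desk, at the middle of the opening (riser frame: -70, -41.5, 0 mm). The bay is 67 mm wide and 42 mm high, has no floor (the tray slides on the desk) and is closed by a stop 132 mm behind the mouth.
- tray: Blue pen tray to turn round, about 0.2 kg: rigid open box 130 x 60 x 36 mm high with a yellow pull in the middle of one end, 165 mm overall. Origin on its underside, midway along the 165 mm; +x from pull to plain end, z up: pull tip x = -82.5, box x = -47.5 to +82.5 mm. It starts in a bay pull first (its +x against the riser's), 37 to 42 mm of the plain end showing. A few N slide it on the desk.
- tray_pull (a point): Middle of the blue tray's yellow pull (tray frame: -65, 0, 20 mm). The pull is a block 35 mm long (x), 18 mm wide (y) and 24 mm high, from 8 to 32 mm above the tray's underside. Fully home the right way round, the tray's axes are along the riser's, its origin is at x = -20.5 mm in the riser's frame and only the pull stands out.
- sister: The grey pen tray, loose, otherwise shaped and framed like the blue one; it is already in the other bay the right way round, its pull outwards. Leave it there.
- pot: Small terracotta pot, 48 mm wide, 50 mm high, loose on the rear half of the riser. Origin under its centre.
- figure: Small brass figure, 34 mm wide, 68 mm high, loose on the rear half of the riser. Origin under its centre.
- frame: Small standing picture frame, 70 mm wide, 78 mm high, foot 30 mm deep, loose on the rear half of the riser. Origin under its centre.
- mug: Blue mug on the desk to the right, 80 mm wide, 90 mm high. Origin under its centre.
- book: Red book lying on the desk to the right, 206 x 140 x 29 mm. Origin under its centre.
- stapler: Black and red stapler on the desk to the left, 135 x 36 x 49 mm. Origin under its centre.
Things that resemble listed ones, but are neither listed nor needed, are in the scene too. Several things have the shape of the tray; the one meant has the colours described above.

How it is judged:
At the end, for the whole second after the job is handed in: The blue tray rests upright on the desk inside its bay, pull outwards, within 8 mm of the bay's stop (its box then flush with the mouth within about 6 mm) and within 6 mm of the bay's middle; released and at rest ((y of tray in the frame of riser between 0.0355 and 0.0475 m or y of tray in the frame of riser between -0.0475 and -0.0355 m) and x of tray in the frame of riser above -0.0285 m and x of tray_pull in the frame of riser below -0.075 m and z of tray in the frame of riser below 0.006 m and angle between tray's own z axis and vertical below 0.1 rad and linear speed of tray below 0.01 m/s); the robot touches nothing.
It fails at once if the grey tray is moved more than 20 mm (distance of sister from where it was at the start of the episode above 0.02 m).
It fails at once if an ornament on the riser (pot, figure, frame) is moved more than 30 mm (distance of any of pot, figure, frame from where it was at the start of the episode above 0.03 m).
It fails at once if the mug, book or stapler is moved more than 40 mm (distance of any of mug, book, stapler from where it was at the start of the episode above 0.04 m).
It also fails if it takes over 61 s, if anything falls off the work surface, if the arm or the gripper's body presses on something with over 40 N, if the wrist force passes 120 N, or if a joint passes its speed limit or range.

## Robot

A 6-joint arm with a two-finger parallel gripper is mounted at the origin on the work surface. World frame = base frame: x ahead of the robot, y to its left, z up, the work surface at z = 0. Lengths are in m, angles in rad, forces in N, time in s.
With the tool pointing down it reaches from about 0.35 to 0.85 m from the base axis. Payload 8.1 kg.
Tool frame: the origin (TCP) lies at the centre of the arm's flange, where the gripper is bolted on; the fingertips stand 186 mm ahead of it and the grasp point (between the pads) lies 167 mm ahead of it; z points along the fingers, y is the direction in which the jaws open and shut (so a half turn about z gives the same grasp; the last joint's range is limited). The gripper opens to 93 mm and grips with 3 to 60 N. Pads are 15 mm wide; open, the fingers measure 128 mm over their backs; the gripper's body (75 mm by 188 mm) begins 65 mm behind the grasp point.
Start: joints at [1.215, 0.13, 1.488, -0, 1.523, -0.085], TCP at [0.16, 0.578, 0.405] pointing down, gripper open.
Joint ranges: [-2.96, 2.96], [-0.89, 2.26], [0.02, 2.5], [-1.34, 4.48], [0, 2.73], [-2.66, 2.66]. Speed limits (rad/s): [2.39, 2.39, 2.79, 3.14, 3.14, 3.14].

## Interface

Orientations are given as a rotation vector (axis times angle).
In Python, from plant import robot, viewer, order gives the robot as it stands.
- The arm moves only by the tool apply_moves, never from a script. Its argument "deltas" is a list of rows, each a list of 3 entries, a list of its own where there are three numbers: the finger opening in mm, from 0 to 93, then the shift along the tool's x, y, z in mm, then the turn about the tool's z in rad. In form: [[grip, [dx, dy, dz], yaw], ...]. A call has 1 to 5 rows; each row shifts and turns the commanded pose from where the row before left it, along the tool's axes as they then stand; what a row does not reach is not made up. A row lasts 1/8 s, in which the tool goes at most 62.5 mm and 10.7 degrees, less where a joint would pass 70% of its speed; a pose out of reach is approached as far as the arm can. A call is refused whole if a number of a shift passes 62.5 or a number of a turn 0.188, either way. A call with a gripper value outside its range is refused whole. The fingers move at their own pace and stop on an object; "grip_force" is the grip in N (left out, the last holds). Time passes only in rows, so rows that do not move let the fingers close. It gives the time, the measured TCP pose, the force and the opening at its end, in the units of the state.
- robot.read_state(): the state, without advancing time (a new reading comes with each control period).
- viewer.read_camera(name): name is "scene" or "top" or "wrist"; returns the picture (400x640x3 uint8, blue, green, red); there is no depth.
- viewer.get_calibration(name): a dict with "fx", "fy", "cx", "cy" (pixels), "R" (3x3) and "t" (3): a world point X has camera coordinates R X + t. Camera axes: x right, y down, z forward; pixel columns grow to the right and rows downward; lengths in m; the calibration is good to about 2 mm. A picture is of the moment at which its call begins: read the wrist's pose just before it. get_calibration takes no time and is no camera call; for the wrist camera it gives the pose at the moment of the call.
- order.close_job(): hands the job in, once; it reports no verdict.
The state is a dict: "t": time; "q": joint angles; "dq": joint speeds; "joint_torque": joint torques, N m; "tool_pos": TCP position; "orientation": TCP orientation; "force": force on the tool from outside, world axes, zero at the start; "wrist_torque": the same for the moment, N m; "opening": finger opening in m.
Only numpy, scipy, OpenCV 4.12 (cv2) and the standard library are available. Lean on these libraries where they do the work, as an engineer would, in place of code of your own. Each camera call takes 0.05 s, during which the arm holds its last target. There are 200 camera calls.

## Working session

There is one attempt and no reset: what is moved stays moved. The work goes in short steps, Python scripts to look and compute and a tool call to move; the robot and the scene stay as the last step left them, time stands still between calls to the robot, and variables do not carry over. Pictures are saved under pics/ and viewed, about 8 in all and at most 12, crops included, and the job is handed in when it is done.

Besides the shell and the picture viewer there is one more tool, called after "Emit:" by a JSON object that holds its "method" and its "body", one argument or row to a line. apply_moves: Moves the arm, as the interface text tells. Its arguments: {"type":"object","properties":{"deltas":{"type":"array"},"grip_force":{"type":"number"}},"required":["deltas"]}

```bash
mkdir -p pics; ls
python3 - <<'E'
from plant import robot, viewer, order
import cv2, numpy as np
s=robot.read_state(); print({k:np.round(v,3) for k,v in s.items()})
a=viewer.read_camera("top"); b=viewer.read_camera("scene")
cv2.imwrite("pics/top0.png",a); cv2.imwrite("pics/scene0.png",b)
for n in("top","scene","wrist"):
    c=viewer.get_calibration(n); print(n,{k:np.round(v,3).tolist() for k,v in c.items()})
E
```

```text
pics
{'t': np.float64(0.0), 'q': array([ 1.215,  0.131,  1.489,  0.   ,  1.523, -0.085]), 'dq': array([ 0.   , -0.001, -0.001, -0.   ,  0.   , -0.001]), 'joint_torque': array([-0.0000e+00, -5.5982e+01, -4.9176e+01,  7.7000e-02,  3.5000e-02,
       -0.0000e+00]), 'tool_pos': array([0.16 , 0.578, 0.404]), 'orientation': array([-4.240e-01, -3.112e+00,  3.000e-03]), 'force': array([-0.515, -0.331, -0.441]), 'wrist_torque': array([ 0.028, -0.018, -0.01 ]), 'opening': np.float64(0.093)}
top {'fx': 493.199, 'fy': 493.199, 'cx': 310.69, 'cy': 199.363, 'R': [[-0.023, -1.0, 0.006], [-0.988, 0.022, -0.15], [0.15, -0.009, -0.989]], 't': [-0.019, 0.57, 1.396]}
scene {'fx': 496.038, 'fy': 496.038, 'cx': 319.22, 'cy': 196.117, 'R': [[0.467, 0.884, -0.004], [0.699, -0.372, -0.611], [-0.542, 0.282, -0.792]], 't': [-0.235, -0.379, 1.656]}
wrist {'fx': 283.943, 'fy': 283.943, 'cx': 316.769, 'cy': 197.147, 'R': [[0.268, 0.963, -0.002], [0.924, -0.257, 0.283], [0.273, -0.078, -0.959]], 't': [-0.599, -0.034, 0.391]}
```

View pics/top0.png

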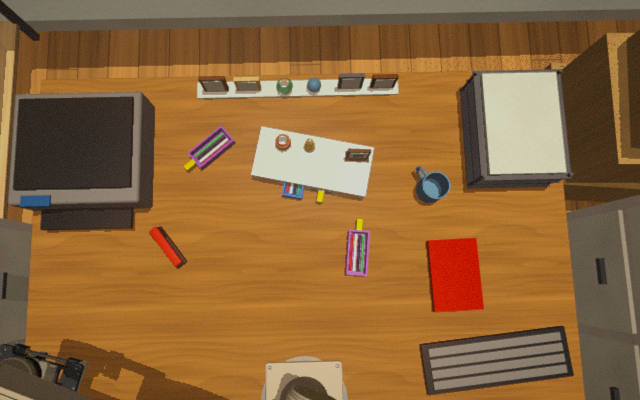

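View pics/scene0.png

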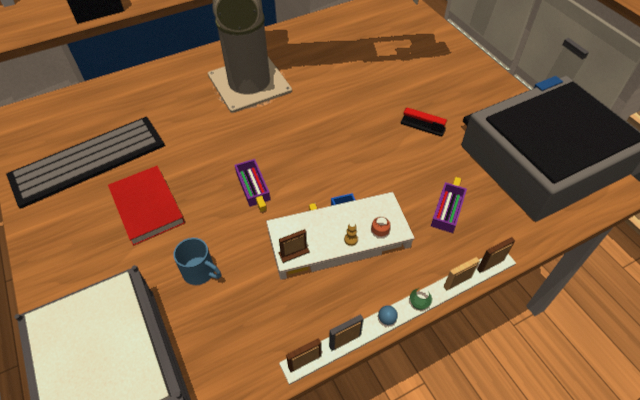

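The top view shows the blue tray's plain end at about (292,190), in the left bay of the riser, whose corners are near (260,128), (374,150), (367,196) and (252,177). The grey tray's pull is at (320,196), and a purple decoy tray lies ahead at (357,250). In the scene view the blue end is at (343,201).

```bash
cat > h.py <<'E'
import cv2, numpy as np
from plant import robot, viewer, order
from scipy.spatial.transform import Rotation as Ro
def ray(c,uv,z):
    uv=np.atleast_2d(np.asarray(uv,float)); d=np.c_[(uv[:,0]-c["cx"])/c["fx"],(uv[:,1]-c["cy"])/c["fy"],np.ones(len(uv))]
    R=np.array(c["R"]);t=np.array(c["t"]); o=-R.T@t; w=d@R
    return o+w*((z-o[2])/w[:,2])[:,None]
def mask(im,lo,hi):
    return cv2.inRange(cv2.cvtColor(im,cv2.COLOR_BGR2HSV),lo,hi)
BLUE=((100,150,60),(125,255,255)); YEL=((22,150,120),(34,255,255)); WHITE=((0,0,150),(180,70,255))
def blobs(m,amin=20):
    cs,_=cv2.findContours(m,cv2.RETR_EXTERNAL,cv2.CHAIN_APPROX_NONE)
    return sorted([c for c in cs if cv2.contourArea(c)>amin],key=cv2.contourArea,reverse=True)
def tool():
    s=robot.read_state(); R=Ro.from_rotvec(s["orientation"]).as_matrix(); return s,np.array(s["tool_pos"]),R
E
python3 - <<'E'
from h import *
im=cv2.imread("pics/top0.png"); c=viewer.get_calibration("top")
sub=im.copy(); M=np.zeros(im.shape[:2],np.uint8); M[115:210,240:385]=255
w=cv2.morphologyEx(mask(im,*WHITE)&M,cv2.MORPH_CLOSE,np.ones((15,15)))
b=blobs(w)[0]; 
r=cv2.minAreaRect(b); print("white",r)
ap=cv2.approxPolyDP(b,6,True)[:,0]; print(ap.tolist(), np.round(ray(c,ap,.054),4).tolist())
for z in(.054,):
    p=ray(c,cv2.boxPoints(r),z); print(np.round(p,4).tolist(),[round(float(np.linalg.norm(p[i]-p[i-1])),4) for i in range(4)])
for n,k,z in(("blue",BLUE,.036),("yel",YEL,.032)):
  for q in blobs(mask(im,*k)&M,8):
    rr=cv2.minAreaRect(q); print(n,cv2.contourArea(q),rr,np.round(ray(c,cv2.boxPoints(rr),z),4).tolist())
big=cv2.resize(im[115:285,235:395],None,fx=4.5,fy=3.5*9/7/1,interpolation=cv2.INTER_CUBIC)
cv2.imwrite("pics/c1.png",cv2.resize(im[115:225,235:385],None,fx=5,fy=5,interpolation=cv2.INTER_CUBIC))
E
```

```text
white ((311.1401062011719, 167.07643127441406), (116.64876556396484, 63.29621124267578), 10.17551040649414)
[[261, 127], [251, 174], [281, 180], [282, 194], [310, 185], [365, 195], [372, 147]] [[0.7875, 0.1098, 0.054], [0.6464, 0.14, 0.054], [0.6267, 0.0529, 0.054], [0.5853, 0.0506, 0.054], [0.61, -0.0312, 0.054], [0.577, -0.19, 0.054], [0.7196, -0.2163, 0.054]]
[[0.6054, 0.1485, 0.054], [0.7919, 0.1147, 0.054], [0.7218, -0.2227, 0.054], [0.5376, -0.1825, 0.054]] [0.3379, 0.1895, 0.3446, 0.1885]
yel 59.0 ((320.1756896972656, 195.94593811035156), (6.247161388397217, 12.001126289367676), 9.462323188781738) [[0.5648, -0.0482, 0.032], [0.6, -0.0549, 0.032], [0.5965, -0.073, 0.032], [0.5614, -0.0662, 0.032]]
```

View pics/c1.png

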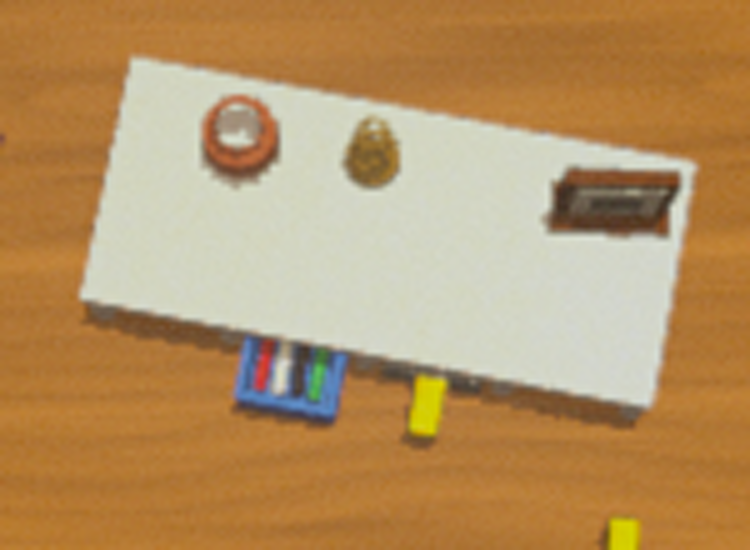

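The crop shows sharp riser corners at (132,57), (695,160), (651,407) and (80,299), the blue end's outer rim corners at about (236,405) and (336,418), and the grey tray's yellow pull at (427,405).

```bash
cat >> h.py <<'E'
def rframe(P,RR):  # world->riser
    yaw,o=RR; c,s=np.cos(yaw),np.sin(yaw); d=np.asarray(P)[...,:2]-o
    return np.stack([d[...,0]*c+d[...,1]*s,-d[...,0]*s+d[...,1]*c],-1)
def rworld(p,RR):
    yaw,o=RR; c,s=np.cos(yaw),np.sin(yaw); p=np.asarray(p)
    return o+np.stack([p[...,0]*c-p[...,1]*s,p[...,0]*s+p[...,1]*c],-1)
E
python3 - <<'E'
from h import *
c=viewer.get_calibration("top")
f=lambda p:np.array(p)/5+[235,115]
cr=ray(c,f([[132,57],[695,160],[651,407],[80,299]]),.054)
m=np.array([[.08,.17],[.08,-.17],[-.07,-.17],[-.07,.17]])
T=cr[:,:2]; mc=m-m.mean(0); tc=T-T.mean(0)
yaw=np.arctan2((mc[:,0]*tc[:,1]-mc[:,1]*tc[:,0]).sum(),(mc*tc).sum())
R=np.array([[np.cos(yaw),-np.sin(yaw)],[np.sin(yaw),np.cos(yaw)]]); o=T.mean(0)-R@m.mean(0)
print("yaw",yaw,"o",o,"resid",np.round(T-(m@R.T+o),4).tolist())
RR=(yaw,o)
b=ray(c,f([[236,405],[336,418]]),.036); print("blue end riser",rframe(b,RR))
y=ray(c,[[320.18,195.95]],.032); print("sister pull",rframe(y,RR), "mouthL",rworld([-.07,.0415],RR))
s,p,Rt=tool(); g=rworld([-.09,.0415],RR); print("grasp",g)
# target tool: y axis along riser y, z down
ty=np.array([-np.sin(yaw),np.cos(yaw),0]);tz=np.array([0,0,-1.]);tx=np.cross(ty,tz)
Rg=np.c_[tx,ty,tz]; d=Ro.from_matrix(Rt.T@Rg).as_rotvec(); print("Rt",np.round(Rt,3),"turn",d)
print("shift in tool frame now", 1000*Rt.T@(np.r_[g,0.3]-p))
im=cv2.imread("pics/top0.png")
for r in blobs(mask(im,(130,80,60),(165,255,255)),30): print(np.round(rframe(ray(c,cv2.boxPoints(cv2.minAreaRect(r)),.036),RR),3).tolist())
E
```

```text
yaw -0.21061329046916175 o [ 0.6765529  -0.03995273] resid [[-0.001, -0.001], [0.0002, 0.0007], [0.0003, 0.0011], [0.0004, -0.0009]]
blue end riser [[-0.11116075  0.06920343]
 [-0.10775641  0.01011142]]
sister pull [[-0.08950867 -0.04022211]] mouthL [0.61677567 0.01526442]
grasp [0.59721761 0.01944561]
Rt [[-0.964  0.268 -0.001]
 [ 0.268  0.964 -0.002]
 [ 0.    -0.002 -1.   ]] turn [-0.00167822 -0.00020557 -0.06019384]
shift in tool frame now [-570.32165728 -421.11736197  104.41596729]
[[-0.3, -0.152], [-0.172, -0.138], [-0.164, -0.199], [-0.293, -0.213]]
[[-0.036, 0.371], [0.066, 0.291], [0.024, 0.24], [-0.077, 0.321]]
```

Emit:
{"method": "apply_moves", "body": {
  "deltas": [
    [93, [-38, -28, 0], 0],
    [93, [-38, -28, 0], 0],
    [93, [-38, -28, 0], 0],
    [93, [-38, -28, 0], 0],
    [93, [-38, -28, 0], 0]
  ],
  "grip_force": 30
}}

```text
t: 0.72
tool_pos: [0.3067, 0.3911, 0.4043]
orientation: [-0.424, -3.113, 0.001]
force: [-0.5, -0.3, 0.7]
opening: 0.0928
```

Emit:
{"method": "apply_moves", "body": {
  "deltas": [
    [93, [-38, -28, 0], 0],
    [93, [-38, -28, 0], 0],
    [93, [-38, -28, 0], 0],
    [93, [-38, -28, 0], 0],
    [93, [-38, -28, 0], 0]
  ]
}}

```text
t: 1.35
tool_pos: [0.4523, 0.2053, 0.4044]
orientation: [-0.424, -3.112, 0.0]
force: [0.2, -0.2, 0.1]
opening: 0.0929
```

Emit:
{"method": "apply_moves", "body": {
  "deltas": [
    [93, [-38, -28, 0], 0],
    [93, [-38, -28, 0], 0],
    [93, [-38, -28, 0], 0],
    [93, [-38, -28, 0], -0.06],
    [93, [0, 0, 0], 0]
  ]
}}

```text
t: 1.98
tool_pos: [0.5693, 0.0555, 0.4038]
orientation: [-0.335, -3.123, 0.001]
force: [-0.5, 0.3, 0.7]
opening: 0.0929
```

```bash
cat >> h.py <<'E'
RR0=(-0.2106,np.array([.6766,-.0400]))
def goto(p_r,z,flip=False,RR=RR0):  # tool-frame shift (mm) and turn to put grasp point at riser xy, height z
    s,p,Rt=tool(); g=rworld(p_r,RR); yaw=RR[0]+(np.pi if flip else 0)
    ty=np.array([-np.sin(yaw),np.cos(yaw),0]);tz=np.array([0,0,-1.])
    d=Ro.from_matrix(Rt.T@np.c_[np.cross(ty,tz),ty,tz]).as_rotvec()
    print("t %.2f"%s["t"],"shift",np.round(1000*Rt.T@(np.r_[g,z+.167]-p),1),"turn",np.round(d,3),"open %.4f"%s["opening"],"F",np.round(s["force"],1),"grasp_r",np.round(rframe(p+.167*Rt[:,2],RR),4),"z %.4f"%(p[2]-.167),"q6 %.2f"%s["q"][5])
E
python3 - <<'E'
from h import *
goto([-.091,.0415],.024)
c=viewer.get_calibration("wrist"); im=viewer.read_camera("wrist"); cv2.imwrite("pics/w1.png",im)
for q in blobs(mask(im,*BLUE),200):
    r=cv2.boxPoints(cv2.minAreaRect(q)); print(r.tolist(),np.round(rframe(ray(c,r,.036),RR0),4).tolist())
E
```

```text
t 1.98 shift [-34.2 -29.2 212.8] turn [-0.001 -0.001 -0.003] open 0.0929 F [-0.5  0.3  0.7] grasp_r [-0.125   0.0708] z 0.2368 q6 -1.35
[[273.0, 189.0], [318.0, 189.0], [318.0, 222.0], [273.0, 222.0]] [[-0.1111, 0.0152], [-0.1109, 0.0722], [-0.0662, 0.0721], [-0.0664, 0.0131]]
```

View pics/w1.png

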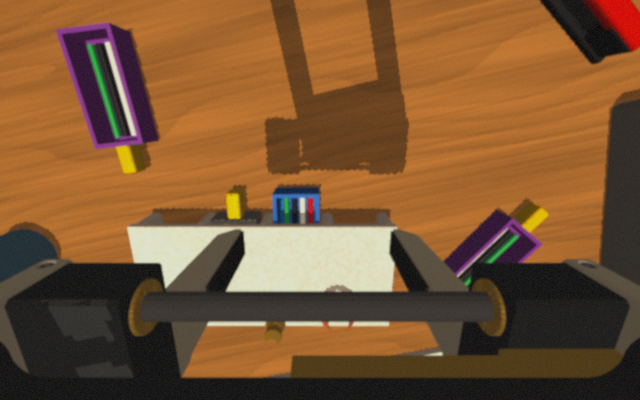

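The wrist view shows the blue end at pixels (273–318, 189–222), square to the tool. That puts its end at x≈-0.111 m and its centre at y≈0.042 m in the riser frame, which agrees with the top view. Next I descend onto it.

Emit:
{"method": "apply_moves", "body": {
  "deltas": [
    [93, [-33, -28, 0], 0],
    [93, [0, 0, 50], 0],
    [93, [0, 0, 50], 0],
    [93, [0, 0, 40], 0],
    [93, [0, 0, 0], 0]
  ]
}}

```text
t: 2.65
tool_pos: [0.5922, 0.0251, 0.2607]
orientation: [-0.328, -3.116, 0.0]
force: [-0.3, -0.8, 0.2]
opening: 0.093
```

Run:
```python
from h import *
goto([-.092,.0415],.024)
c=viewer.get_calibration("wrist"); im=viewer.read_camera("wrist"); cv2.imwrite("pics/w2.png",im)
for q in blobs(mask(im,*BLUE),200):
    r=cv2.boxPoints(cv2.minAreaRect(q)); print(r.tolist(),np.round(rframe(ray(c,r,.036),RR0),4).tolist())
```

```text
t 2.65 shift [-4.7 -4.4 69.6] turn [-0.001 -0.008  0.001] open 0.0930 F [-0.3 -0.8  0.2] grasp_r [-0.0975  0.0458] z 0.0937 q6 -1.41
[[276.0, 199.0], [351.0, 199.0], [351.0, 258.0], [276.0, 258.0]] [[-0.1138, 0.0151], [-0.1138, 0.0716], [-0.0645, 0.0733], [-0.0644, 0.0131]]
```

View pics/w2.png

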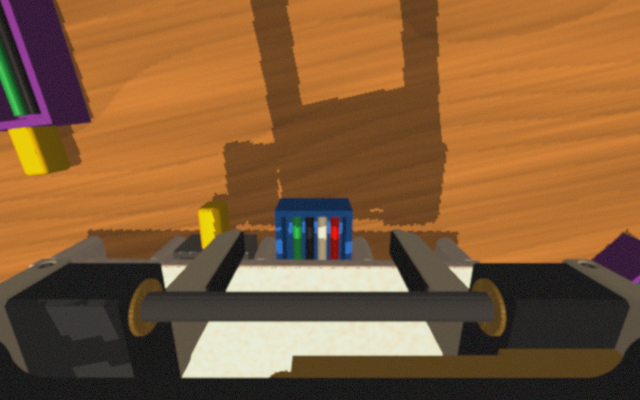

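The tray lies between the open fingers, at columns 276–351. I shift a little, go down and close.

Emit:
{"method": "apply_moves", "body": {
  "deltas": [
    [93, [-4, -3, 0], 0],
    [93, [0, 0, 35], 0],
    [93, [0, 0, 34], 0],
    [93, [0, 0, 0], 0],
    [60, [0, 0, 0], 0]
  ],
  "grip_force": 20
}}

```text
t: 3.32
tool_pos: [0.5992, 0.02, 0.1985]
orientation: [0.33, 3.121, 0.0]
force: [0.3, -0.7, 0.2]
opening: 0.0869
```

Emit:
{"method": "apply_moves", "body": {
  "deltas": [
    [50, [0, 0, 0], 0],
    [50, [0, 0, 0], 0],
    [50, [0, 0, 0], 0],
    [50, [0, 0, 0], 0]
  ]
}}

```text
t: 3.82
tool_pos: [0.5983, 0.0201, 0.1966]
orientation: [0.33, 3.123, 0.0]
force: [-0.8, 0.1, 5.6]
opening: 0.0596
```

```bash
python3 -c "
from h import *
goto([-.092,.0415],.024)"
```

```text
t 3.83 shift [ 2.9 -0.9  5.6] turn [ 0.     0.001 -0.   ] open 0.0596 F [-0.8  0.1  5.6] grasp_r [-0.0889  0.0425] z 0.0296 q6 -1.41
```

Emit:
{"method": "apply_moves", "body": {
  "deltas": [
    [50, [10, 0, 0], 0],
    [50, [15, 0, 0], 0],
    [50, [15, 0, 0], 0]
  ]
}}

```text
t: 4.2
tool_pos: [0.5589, 0.0285, 0.1966]
orientation: [0.33, 3.121, 0.0]
force: [2.0, -0.8, 8.6]
opening: 0.0597
```

```bash
python3 -c "
from h import *
goto([-.242,.0415],.0296)"
```

```text
t 4.20 shift [112.6  -0.9  -0.3] turn [ 0.     0.003 -0.   ] open 0.0597 F [ 2.  -0.8  8.6] grasp_r [-0.129   0.0424] z 0.0296 q6 -1.40
```

Emit:
{"method": "apply_moves", "body": {
  "deltas": [
    [50, [20, 0, 0], 0],
    [50, [25, 0, 0], 0],
    [50, [25, 0, 0], 0],
    [50, [25, 0, 0], 0],
    [50, [25, 0, 0], 0]
  ]
}}

```text
t: 4.82
tool_pos: [0.4413, 0.0537, 0.1966]
orientation: [0.33, 3.121, 0.0]
force: [0.8, 0.3, 1.7]
opening: 0.0595
```

Emit:
{"method": "apply_moves", "body": {
  "deltas": [
    [50, [5, 0, 0], 0],
    [50, [0, 0, 0], 0],
    [80, [0, 0, 0], 0],
    [80, [0, 0, 0], 0],
    [80, [0, 0, 0], 0]
  ]
}}

```text
t: 5.45
tool_pos: [0.4363, 0.0546, 0.1953]
orientation: [-0.331, -3.123, 0.0]
force: [0.1, -0.3, 0.6]
opening: 0.0791
```

Run:
```python
from h import *
goto([-.202,.0415],.0296)
c=viewer.get_calibration("top"); im=viewer.read_camera("top"); cv2.imwrite("pics/t2.png",cv2.resize(im[110:290,220:400],None,fx=3,fy=3))
M=np.zeros(im.shape[:2],np.uint8); M[160:270,250:340]=255
for n,k,z in(("blue",BLUE,.036),("yel",YEL,.032)):
  for q in blobs(mask(im,*k)&M,8):
    rr=cv2.minAreaRect(q); print(n,cv2.contourArea(q),np.round(rr[0],1),np.round(rframe(ray(c,cv2.boxPoints(rr),z),RR0),4).tolist())
```

```text
t 5.45 shift [-52.8  -0.7  -1.4] turn [-0.    -0.001 -0.   ] open 0.0791 F [ 0.1 -0.3  0.6] grasp_r [-0.2549  0.0422] z 0.0283 q6 -1.35
yel 60.0 [320.  195.9] [[-0.1072, -0.0303], [-0.0715, -0.0306], [-0.0718, -0.0491], [-0.1074, -0.0487]]
yel 52.0 [290.4 201.8] [[-0.1386, 0.0514], [-0.1079, 0.0523], [-0.1075, 0.0339], [-0.1382, 0.033]]
```

View pics/t2.png

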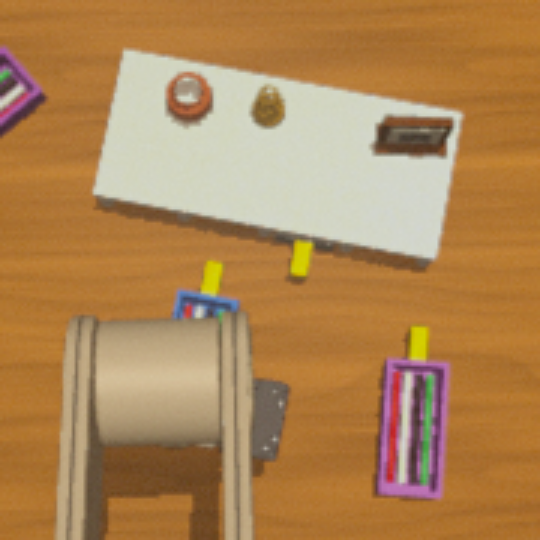

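The view shows the tray fully out: its pull is at crop (211,277), tip at x_r≈-0.107, box centre at x_r≈-0.207. The grey tray and the ornaments have not moved. I regrasp at the middle of the box and lift.

Emit:
{"method": "apply_moves", "body": {
  "deltas": [
    [80, [-24, 0, 0], 0],
    [80, [-24, 0, 2], 0],
    [80, [0, 0, 0], 0],
    [50, [0, 0, 0], 0],
    [50, [0, 0, 0], 0]
  ],
  "grip_force": 30
}}

```text
t: 6.12
tool_pos: [0.4827, 0.0447, 0.1935]
orientation: [-0.33, -3.123, 0.0]
force: [0.4, 0.6, 0.7]
opening: 0.0645
```

Emit:
{"method": "apply_moves", "body": {
  "deltas": [
    [50, [0, 0, 0], 0],
    [50, [0, 0, 0], 0],
    [50, [0, 0, -20], 0],
    [50, [0, 0, -30], 0],
    [50, [0, 0, -20], 0]
  ]
}}

```text
t: 6.75
tool_pos: [0.4836, 0.0446, 0.265]
orientation: [0.33, 3.123, 0.0]
force: [0.1, -0.5, -1.7]
opening: 0.0599
```

```bash
python3 -c "
from h import *
goto([-.24,.0415],.09)"
```

```text
t 6.75 shift [33.6 -0.9  8. ] turn [ 0.     0.001 -0.   ] open 0.0599 F [ 0.1 -0.5 -1.7] grasp_r [-0.2062  0.0424] z 0.0980 q6 -1.37
```

The tray is held: Fz is -1.7 N and the opening 59.9 mm. I turn it through π.

Emit:
{"method": "apply_moves", "body": {
  "deltas": [
    [50, [0, 0, 0], 0.1],
    [50, [0, 0, 0], 0.18],
    [50, [0, 0, 0], 0.18],
    [50, [0, 0, 0], 0.18],
    [50, [0, 0, 0], 0.18]
  ]
}}

```text
t: 7.38
tool_pos: [0.4833, 0.0446, 0.2636]
orientation: [-1.556, -2.729, 0.0]
force: [-0.5, -0.2, -1.8]
opening: 0.06
```

Emit:
{"method": "apply_moves", "body": {
  "deltas": [
    [50, [0, 0, 0], 0.18],
    [50, [0, 0, 0], 0.18],
    [50, [0, 0, 0], 0.18],
    [50, [0, 0, 0], 0.18],
    [50, [0, 0, 0], 0.18]
  ]
}}

```text
t: 8.0
tool_pos: [0.4833, 0.0446, 0.2636]
orientation: [-2.588, -1.78, 0.0]
force: [-0.8, -0.2, -1.8]
opening: 0.0599
```

Emit:
{"method": "apply_moves", "body": {
  "deltas": [
    [50, [0, 0, 0], 0.18],
    [50, [0, 0, 0], 0.18],
    [50, [0, 0, 0], 0.18],
    [50, [0, 0, 0], 0.18],
    [50, [0, 0, 0], 0.18]
  ]
}}

```text
t: 8.62
tool_pos: [0.4833, 0.0446, 0.2636]
orientation: [-3.105, -0.477, 0.001]
force: [-0.5, -0.5, -1.2]
opening: 0.0601
```

Emit:
{"method": "apply_moves", "body": {
  "deltas": [
    [50, [0, 0, 0], 0.18],
    [50, [0, 0, 0], 0.18],
    [50, [0, 0, 0], 0.1],
    [50, [0, 0, 0], 0],
    [50, [0, 0, 0], 0]
  ]
}}

```text
t: 9.25
tool_pos: [0.4834, 0.0446, 0.2637]
orientation: [3.133, -0.231, -0.0]
force: [0.1, 0.6, -1.4]
opening: 0.0596
```

Run:
```python
from h import *
goto([-.206,.0415],.028,True)
c=viewer.get_calibration("wrist"); im=viewer.read_camera("wrist"); cv2.imwrite("pics/w3.png",im)
```

```text
t 9.25 shift [ 0.6  0.8 68.7] turn [0.    0.    0.064] open 0.0596 F [ 0.1  0.6 -1.4] grasp_r [-0.2066  0.0423] z 0.0967 q6 1.70
```

View pics/w3.png

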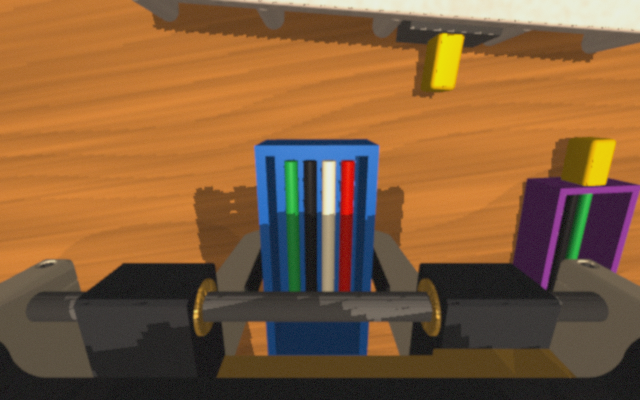

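The wrist view shows the tray turned round, plain end towards the riser, with the bay mouth between the noses at about (270,18) and (383,25). About 0.06 rad of turn is left.

Emit:
{"method": "apply_moves", "body": {
  "deltas": [
    [50, [0, 0, 0], 0.064],
    [50, [0, 0, 20], 0],
    [50, [0, 0, 0], 0]
  ]
}}

```text
t: 9.68
tool_pos: [0.4826, 0.0446, 0.2423]
orientation: [3.124, -0.332, -0.005]
force: [-0.3, 0.6, -1.0]
opening: 0.0598
```

Run:
```python
from h import *
goto([-.206,.0415],.028,True)
c=viewer.get_calibration("wrist"); im=viewer.read_camera("wrist")
s,p,Rt=tool()
g=p+.167*Rt[:,2]
# expected noses (front) of walls and riser front edge, drawn as dots; tray outline lines extended along riser x
pr=lambda X:(lambda q:(q[:2]/q[2]*c["fx"]+[c["cx"],c["cy"]]))(np.array(c["R"])@X+np.array(c["t"]))
cp=lambda x,y,z:pr(np.r_[rworld([x,y],RR0),z])
big=cv2.resize(im[0:240],None,fx=1,fy=1)
big=im.copy()
for y in(.083+.008,.075,.008,-.008):
  for z in(0,.042): 
    u=cp(-.07,y,z); print(y,z,u.round(1)); cv2.circle(big,tuple(int(v) for v in u),1,(255,0,255),-1)
cv2.imwrite("pics/w4.png",cv2.resize(big[0:220,170:470],None,fx=2.6,fy=2.6,interpolation=cv2.INTER_CUBIC))
for q in blobs(mask(im,*BLUE),400):
    x=q[:,0]; top=x[x[:,1]<x[:,1].min()+40]; print("blue",x.min(0),x.max(0))
    for r in range(x[:,1].min()+12,x[:,1].min()+70,20):
        e=x[x[:,1]==r][:,0]; print(r,e.min(),e.max())
```

```text
t 9.68 shift [ 1.6  0.6 47.3] turn [ 0.001  0.003 -0.001] open 0.0598 F [-0.3  0.6 -1. ] grasp_r [-0.2079  0.042 ] z 0.0753 q6 1.77
0.091 0 [245.8  26.1]
0.091 0.042 [227.5   3.9]
0.075 0 [268.9  26.1]
0.075 0.042 [256.6   3.9]
0.008 0 [365.7  25.8]
0.008 0.042 [378.4   3.6]
-0.008 0 [388.9  25.8]
-0.008 0.042 [407.5   3.5]
blue [255 141] [377 290]
153 256 377
173 257 376
193 258 374
blue [267 322] [367 354]
334 268 366
354 272 364Traceback (most recent call last):
  File "<stdin>", line 18, in <module>
    return umr_minimum(a, axis, None, out, keepdims, initial, where)
ValueError: zero-size array to reduction operation minimum which has no identity
```

View pics/w4.png

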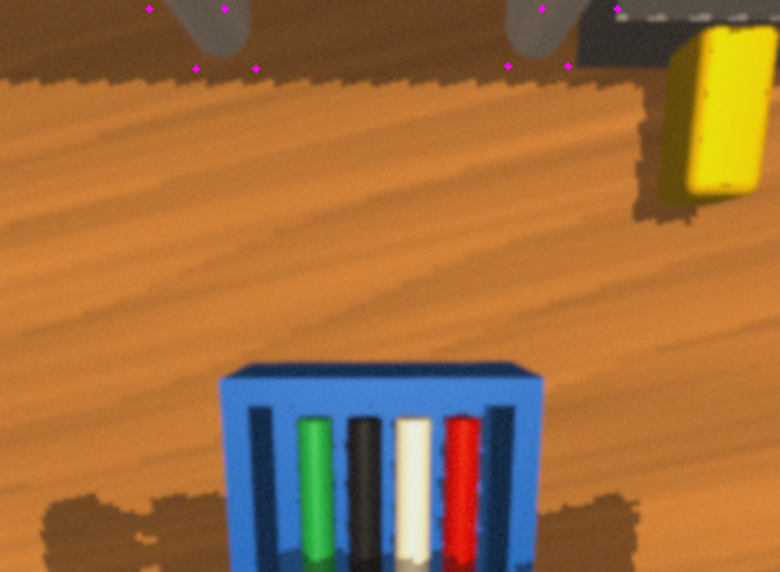

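The crop shows the bay's nose edges at crop columns 249 and 507, middle at image column 315.4. The tray's middle is at column 316.5, so they agree within 1 mm. I nudge it over, lower it and slide it in partway.

Emit:
{"method": "apply_moves", "body": {
  "deltas": [
    [50, [0, -0.8, 20], 0],
    [50, [0, 0, 20], 0],
    [50, [0, 0, 8], 0],
    [50, [0, 0, 0], 0],
    [50, [20, 0, 0], 0]
  ]
}}

```text
t: 10.35
tool_pos: [0.5032, 0.0413, 0.1965]
orientation: [-3.124, 0.333, -0.0]
force: [1.1, -0.4, -1.3]
opening: 0.0601
```

Emit:
{"method": "apply_moves", "body": {
  "deltas": [
    [50, [20, 0, 0], 0],
    [50, [15, 0, 0], 0],
    [50, [10, 0, 0], 0],
    [50, [10, 0, 0], 0],
    [50, [10, 0, 0], 0]
  ]
}}

```text
t: 10.98
tool_pos: [0.5672, 0.0273, 0.1959]
orientation: [-3.124, 0.334, -0.0]
force: [0.3, 0.4, -0.6]
opening: 0.0603
```

```bash
python3 -c "
from h import *
goto([-.092,.0428],.0268,True)"
```

```text
t 10.97 shift [29.   0.1  2.1] turn [-0.    -0.    -0.003] open 0.0603 F [ 0.3  0.4 -0.6] grasp_r [-0.121   0.0429] z 0.0289 q6 1.74
```

Emit:
{"method": "apply_moves", "body": {
  "deltas": [
    [50, [10, 0, 0], 0],
    [50, [10, 0, 0], 0],
    [50, [8, 0, 0], 0],
    [50, [0, 0, 2], 0],
    [50, [0, 0, 0], 0]
  ]
}}

```text
t: 11.6
tool_pos: [0.5941, 0.0214, 0.1936]
orientation: [-3.124, 0.334, 0.0]
force: [-0.4, -0.1, -0.5]
opening: 0.0595
```

Emit:
{"method": "apply_moves", "body": {
  "deltas": [
    [78, [0, 0, 0], 0],
    [78, [0, 0, 0], 0],
    [78, [0, 0, 0], 0],
    [78, [-20, 0, 0], 0],
    [78, [-30, 0, 0], 0]
  ]
}}

```text
t: 12.22
tool_pos: [0.5452, 0.032, 0.194]
orientation: [-3.124, 0.335, -0.001]
force: [0.9, 0.6, 0.5]
opening: 0.0778
```

Run:
```python
from h import *
goto([-.176,.0428],.025,True)
c=viewer.get_calibration("top"); im=viewer.read_camera("wrist"); cv2.imwrite("pics/w5.png",im)
```

```text
t 12.22 shift [-32.4   0.2   2. ] turn [-0.    -0.001 -0.003] open 0.0778 F [0.9 0.6 0.5] grasp_r [-0.1434  0.0429] z 0.0270 q6 1.75
```

View pics/w5.png

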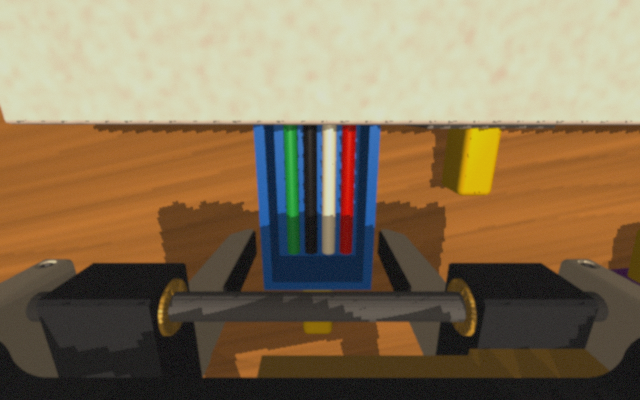

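The wrist view shows the tray straight in the bay, with its box between columns 257 and 378 and its yellow pull outwards at (318,325). I back off to the pull, grip it and push home.

Emit:
{"method": "apply_moves", "body": {
  "deltas": [
    [78, [-32, 0, 0], 0],
    [78, [0, 0, 2], 0],
    [40, [0, 0, 0], 0],
    [30, [0, 0, 0], 0],
    [10, [0, 0, 0], 0]
  ],
  "grip_force": 20
}}

```text
t: 12.9
tool_pos: [0.5146, 0.0386, 0.192]
orientation: [-3.124, 0.335, -0.001]
force: [0.1, -0.2, -0.4]
opening: 0.0527
```

Emit:
{"method": "apply_moves", "body": {
  "deltas": [
    [10, [0, 0, 0], 0],
    [10, [0, 0, 0], 0],
    [10, [0, 0, 0], 0],
    [10, [0, 0, 0], 0]
  ]
}}

```text
t: 13.4
tool_pos: [0.514, 0.0388, 0.1917]
orientation: [3.124, -0.334, -0.0]
force: [-0.9, 0.6, -1.1]
opening: 0.0177
```

```bash
python3 -c "
from h import *
goto([-.0855,.0428],.025,True)"
```

```text
t 13.40 shift [90.  -0.  -0.3] turn [ 0.     0.    -0.003] open 0.0177 F [-0.9  0.6 -1.1] grasp_r [-0.1755  0.043 ] z 0.0247 q6 1.76
```

Gripped: the opening is 17.7 mm, matching the pull's width. Now I push.

Emit:
{"method": "apply_moves", "body": {
  "deltas": [
    [10, [15, 0, 0], 0],
    [10, [20, 0, 0], 0],
    [10, [20, 0, 0], 0],
    [10, [15, 0, 0], 0],
    [10, [8, 0, 0], 0]
  ]
}}

```text
t: 14.02
tool_pos: [0.5906, 0.0221, 0.1915]
orientation: [3.124, -0.334, -0.001]
force: [-6.2, 1.4, 6.9]
opening: 0.0178
```

Emit:
{"method": "apply_moves", "body": {
  "deltas": [
    [10, [3, 0, 0], 0],
    [10, [3, 0, 0], 0],
    [10, [2, 0, 0], 0]
  ]
}}

```text
t: 14.4
tool_pos: [0.5979, 0.0206, 0.1916]
orientation: [3.124, -0.334, -0.0]
force: [0.1, 0.4, -2.1]
opening: 0.0177
```

```bash
python3 -c "
from h import *
goto([-.0855,.0428],.025,True)"
```

```text
t 14.40 shift [ 4.1  0.  -0.4] turn [ 0.     0.    -0.002] open 0.0177 F [ 0.1  0.4 -2.1] grasp_r [-0.0896  0.0428] z 0.0246 q6 1.73
```

Emit:
{"method": "apply_moves", "body": {
  "deltas": [
    [10, [2, 0, 0], 0],
    [10, [2, 0, 0], 0],
    [10, [2, 0, 0], 0]
  ]
}}

```text
t: 14.78
tool_pos: [0.604, 0.0193, 0.1917]
orientation: [3.124, -0.334, -0.0]
force: [0.2, 0.4, -1.3]
opening: 0.0179
```

```bash
python3 -c "
from h import *
goto([-.0855,.0428],.025,True)"
```

```text
t 14.78 shift [-2.1  0.  -0.3] turn [ 0.     0.    -0.003] open 0.0179 F [ 0.2  0.4 -1.3] grasp_r [-0.0834  0.0428] z 0.0247 q6 1.73
```

Emit:
{"method": "apply_moves", "body": {
  "deltas": [
    [10, [1.5, 0, 0], 0],
    [10, [1.5, 0, 0], 0],
    [10, [0, 0, 0], 0]
  ]
}}

```text
t: 15.15
tool_pos: [0.6056, 0.0191, 0.1915]
orientation: [-3.124, 0.334, 0.008]
force: [-11.4, 2.4, 7.3]
opening: 0.0176
```

Emit:
{"method": "apply_moves", "body": {
  "deltas": [
    [10, [1.5, 0, 0], 0],
    [10, [1.5, 0, 0], 0],
    [10, [0, 0, 0], 0]
  ]
}}

```text
t: 15.52
tool_pos: [0.6072, 0.0188, 0.1912]
orientation: [-3.124, 0.334, 0.015]
force: [-20.3, 2.9, 15.1]
opening: 0.0179
```

Run:
```python
from h import *
goto([-.0855,.0428],.025,True)
c=viewer.get_calibration("wrist"); im=viewer.read_camera("wrist"); cv2.imwrite("pics/w6.png",im)
```

```text
t 15.53 shift [-5.4  0.2 -0.8] turn [ 0.001  0.009 -0.002] open 0.0179 F [-20.3   2.9  15.1] grasp_r [-0.0817  0.0428] z 0.0242 q6 1.73
```

View pics/w6.png

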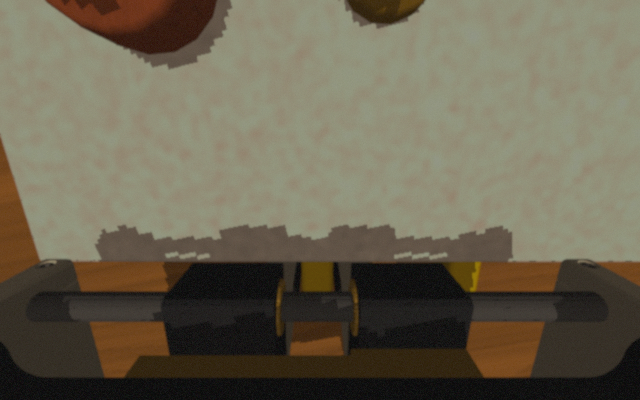

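The wrist view shows only the pull standing out under the fingers at (318,275). Reaction force has risen to 20 N, so the tray is on the stop. I relieve the push, open and back straight up.

Emit:
{"method": "apply_moves", "body": {
  "deltas": [
    [10, [-2, 0, 0], 0],
    [10, [-1, 0, 0], 0],
    [40, [0, 0, 0], 0],
    [40, [0, 0, 0], 0],
    [40, [0, 0, 0], 0]
  ]
}}

```text
t: 16.2
tool_pos: [0.6072, 0.0186, 0.1921]
orientation: [-3.124, 0.334, -0.002]
force: [0.5, 0.7, -0.4]
opening: 0.0389
```

Emit:
{"method": "apply_moves", "body": {
  "deltas": [
    [40, [0, 0, -15], 0],
    [40, [0, 0, -40], 0],
    [40, [-40, 0, -50], 0],
    [40, [-50, 0, -30], 0],
    [40, [-50, 0, 0], 0]
  ]
}}

```text
t: 16.82
tool_pos: [0.4709, 0.0483, 0.3302]
orientation: [-3.123, 0.335, -0.012]
force: [-0.4, 0.0, -0.5]
opening: 0.04
```

Run:
```python
from h import *
goto([-.0855,.0428],.025,True)
c=viewer.get_calibration("wrist"); im=viewer.read_camera("wrist"); cv2.imwrite("pics/w7.png",im)
for q in blobs(mask(im,*YEL),30):
    r=cv2.boxPoints(cv2.minAreaRect(q)); print("w",r.round().tolist(),np.round(rframe(ray(c,r,.032),RR0),4).tolist())
c=viewer.get_calibration("top"); im=viewer.read_camera("top"); cv2.imwrite("pics/t3.png",im)
for q in blobs(mask(im,*YEL),20):
    r=cv2.boxPoints(cv2.minAreaRect(q)); print("t",np.round(rframe(ray(c,r,.032),RR0),4).tolist())
```

```text
t 16.82 shift [133.    0.4 139.2] turn [-0.002 -0.007 -0.003] open 0.0400 F [-0.4  0.  -0.5] grasp_r [-0.2183  0.0436] z 0.1632 q6 1.78
w [[397.0, 76.0], [400.0, 32.0], [421.0, 33.0], [418.0, 77.0]] [[-0.1047, -0.0295], [-0.0689, -0.0296], [-0.0701, -0.0476], [-0.106, -0.0483]]
w [[308.0, 29.0], [327.0, 29.0], [327.0, 71.0], [308.0, 71.0]] [[-0.0665, 0.0511], [-0.0665, 0.0346], [-0.1004, 0.0343], [-0.1003, 0.0516]]
w [[525.0, 143.0], [530.0, 104.0], [549.0, 107.0], [544.0, 145.0]] [[-0.1652, -0.1579], [-0.1298, -0.1549], [-0.1318, -0.1732], [-0.1673, -0.1769]]
t [[-0.1341, -0.1551], [-0.1309, -0.1723], [-0.1626, -0.1779], [-0.1659, -0.1607]]
t [[-0.1066, -0.0303], [-0.0715, -0.0306], [-0.0718, -0.0491], [-0.1068, -0.0487]]
t [[-0.0773, 0.376], [-0.0509, 0.3593], [-0.0618, 0.3431], [-0.0881, 0.3599]]
t [[-0.0945, 0.0522], [-0.0684, 0.0509], [-0.0695, 0.033], [-0.0955, 0.0343]]
```

View pics/w7.png

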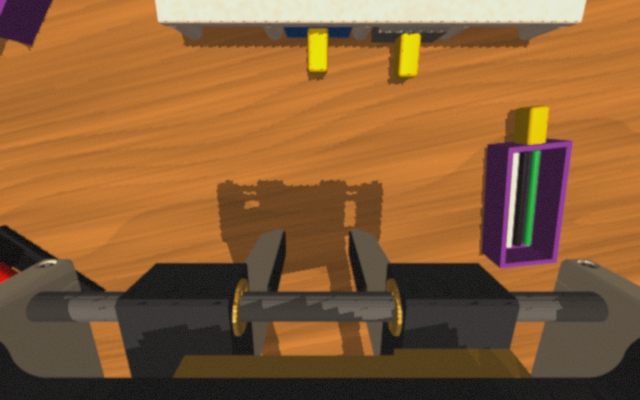

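The wrist view shows the pull at (318,50) standing out, straight, with its box at the mouth. The grey pull is at (408,55), in the same place as before.

```bash
python3 -c "
from plant import order; print(order.close_job())"
```

```text
the job is handed in; nothing more can be done
None
```

The blue tray is back in its left bay, pull outwards and released, and the job is handed in. I drew it out by its plain end, lifted it by its sides and turned it half round. I then slid it in partway and pushed it home by the pull until it met the stop, at about 20 N. This took about 17 s of the 61 s.

**Last checks:**
- **Sideways:** the pull is centred at y ≈ 0.043 m in my measured riser frame. That frame seems about 1.3 mm off in y, so the tray should be within about 1 mm of the bay's middle.
- **Depth:** the pull's tip is at x ≈ -0.100 m from the wrist camera and -0.095 m from the top camera. Fully home should be -0.103 m. The push met the stop, so I took the wrist figure plus a frame offset of about 2.5 mm. I did not resolve the 5 mm difference between the cameras.
- **Grey tray:** its pull stayed within about 1 mm of where it started.
- **Other things:** the pot and figure looked in place in the views taken along the way. I did not measure the frame, mug, book or stapler again at the end.
- **Robot:** it is clear of everything, with the force reading at about zero.

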